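Click the small drive's carriage home in its bench dock

ROBOT

A 6-joint arm with a two-finger parallel gripper is mounted at the origin on the work surface. World frame = base frame: x ahead of the robot, y to its left, z up, the work surface at z = 0. Lengths are in mm, angles in rad, forces in N, time in s.
With the tool pointing down it reaches from about 275 to 1000 mm from the base axis. Payload 8.4 kg.
Tool frame: the origin (TCP) lies midway between the tips of the shut fingers; the grasp point (between the pads) lies 19 mm behind it; z points along the fingers, y is the line along which they close (so a half turn about z gives the same grasp; the last joint's range is limited). The gripper opens to 85 mm and grips with 20 to 120 N. Pads are 22 mm wide; open, the fingers measure 114 mm over their backs; the gripper's body (76 mm by 85 mm) begins 54 mm behind the grasp point. The pads swing forward as they close: fully open they stand 13 mm farther back than shut.
Start: joints at [-1.282, 0.353, 1.633, -0, 1.155, -0.002], TCP at [179.198, -598.762, 231.281] pointing down, gripper open.
Joint ranges: [-2.63, 2.63], [-0.92, 2.1], [0.06, 2.66], [-1.3, 4.44], [0, 2.69], [-3.02, 3.02]. Speed limits (rad/s): [2.22, 2.22, 2.79, 3.14, 3.14, 3.14].

INTERFACE

Orientations are given as [roll, pitch, yaw] about the fixed x, y, z axes, in that order (R = Rz(yaw) Ry(pitch) Rx(roll)).
In Python, from rig import r gives the robot as it stands.
- The arm moves only by the shell command python3 -m inch 'ROWS' [OPENING] [FORCE]. ROWS is JSON, a list that holds one entry, the list of rows, each a list of 6 numbers: the shift along the tool's x, y, z scaled (see below), then the turn, a rotation vector about the tool's x, y, z scaled (see below). In form: [[[tx, ty, tz, wx, wy, wz], ...]]. A call has 1 to 8 rows; each row is the pose to reach, as a shift and turn from the pose commanded when the call began, along the tool's axes at that moment, turning the shorter way round; what a row does not reach only later rows make up. The controller multiplies each number of a shift by 20 cm and each number of a turn by pi rad. A row lasts 1/12 s, in which the tool goes at most 41.7 mm and 7.16 degrees, less where a joint would pass 70% of its speed; a pose out of reach is approached as far as the arm can. A call with a number of a shift or a turn outside -1 to 1 is refused whole. A call with a gripper value outside its range is refused whole. OPENING is the gripper's target within -1 to 1 (fully open at 1, half-way at 0, shut at -1), set as the call begins (- or left out, the last holds). The fingers move at their own pace and stop on an object; FORCE is the grip in N (left out, the last holds). Time passes only in rows, so rows that repeat a pose let the fingers close. It gives the time, the measured TCP pose, the force, the opening and the grip force at its end, in the units of the state.
- r.sense(): the state, without advancing time (a new reading comes with each control period).
- r.grab_frame(name): name is "side" or "top" or "wrist"; returns the picture (480x640x3 uint8, red, green, blue); there is no depth.
- r.camera_info(name): a dict with "K" (3x3 intrinsics, pixels), "rvec" (rotation vector, rad) and "tvec" (3), from world to camera coordinates, as OpenCV has them; the wrist camera has in their place "mount" (4x4, takes a point from camera to tool coordinates, whose origin is the TCP and whose axes are the flange's). Camera axes: x right, y down, z forward; pixel columns grow to the right and rows downward; lengths in mm; the calibration is good to about 2 mm. A picture is of the moment at which its call begins: read the wrist's pose just before it. camera_info takes no time and is no camera call.
- r.sign_off(): hands the job in; it is judged then, once.
The state is a dict: "clock": time; "qpos": joint angles; "qvel": joint speeds; "joint_efforts": joint torques, N m; "eef_pos": TCP position; "tcp_rot": TCP orientation; "contact_force": force on the tool from outside, world axes, zero at the start; "wrist_torque": the same for the moment, N m; "opening": opening from 0.0 (shut) to 1.0 (fully open); "grasp_force": force on a finger pad.
Only numpy, scipy, OpenCV 4.12 (cv2) and the standard library are available. Lean on these libraries where they do the work, as an engineer would, in place of code of your own. Each camera call takes 0.05 s, during which the arm holds its last target. There are 200 camera calls.

TASK

Two drive docks stand on the repair bench, both with their carriages pulled out. Push the carriage that carries the small, thin drive along its rails by its upright tab until it snaps past the spring detent and sits fully home against the connector end. Leave the carriage with the large, thick drive as it is.

Things in the scene. Friction and masses are not known exactly. Their poses are not given: they have to be found in the camera images.
- small_carriage (a joint): travel in m of the carriage with the small drive: 0 = pulled fully out, 0.055 = fully home on its stop. It slides with about 1.5 N of friction and stays where left; from 0.036 to 0.048 a sprung roller resists (push about 8 N in all), after which it snaps on to 0.055 by itself and holds there. Tray: dark steel, 155 x 92 mm, top 14 mm above the table.
- small_tab (a point): middle of the outer face (the one to push) of the small-drive carriage's upright black tab: 8 mm thick, 50 mm wide, from 13 to 74 mm above the table; this point is 45 mm above it. x axis = level push direction, towards the connector block; z up. Drive: aluminium slab 100 x 70 x 9.5 mm, from 55 mm ahead of the point, top 24 mm up. Above and outside the tab is free.
- small_home (a point): point fixed to the small drive's dock: where small_tab lies when that carriage is fully home; same axes. Dock, fixed to the table: grey base 240 x 126 x 8 mm, whose outer edge is 60 mm behind this point; aluminium side rails 24 mm high; black connector block 110 mm wide, 42 mm high at the far end.
- large_tab (a point): the same point on the tab of the other, like dock's carriage, which carries the large drive (aluminium slab 135 x 101 x 26 mm, top 44 mm above the table, from 20 mm ahead of the point). It must stay where it is.

How it is judged (in metres and radians):
At the end, for the whole second after the job is handed in: The small drive's carriage is past its detent and home, within 4.5 mm of its stop (travel above 0.0505 m), at rest, and the large drive's carriage is within 10 mm of where it started (value of joint small_carriage above 0.0505 m and velocity of joint small_carriage between -0.01 and 0.01 m/s and distance of large_tab from where it was at the start of the episode below 0.01 m); the robot touches nothing.
It fails at once if the large drive's carriage is pushed or pulled more than 10 mm from where it started (distance of large_tab from where it was at the start of the episode above 0.01 m).
It also fails if it takes over 29 s, if anything falls off the work surface, if the arm or the gripper's body presses on something with over 40 N, if the wrist force passes 120 N, or if a joint passes its speed limit or range.

## Working session

There is one attempt and no reset: what is moved stays moved. The work goes in short steps, Python scripts to look and compute and a shell command to move; the robot and the scene stay as the last step left them, time stands still between calls to the robot, and variables do not carry over. Pictures are saved under pics/ and viewed, at most 10 in all, crops included, and the job is handed in when it is done.

```bash
mkdir -p pics; python3 - <<'E'
from rig import r
import cv2
for n in ("top","side"):
    cv2.imwrite(f"pics/{n}0.png",r.grab_frame(n)[:,:,::-1]); c=r.camera_info(n); print(n,c)
print(r.sense()); print(r.camera_info("wrist"))
E
```

```text
top {'K': array([[470.54355596,   0.        , 314.09754372],
       [  0.        , 470.54355596, 243.14951769],
       [  0.        ,   0.        ,   1.        ]]), 'rvec': array([ 2.13825579, -2.12401281,  0.15276021]), 'tvec': array([-12.04894761, 529.71071133, 717.15420228])}
side {'K': array([[445.66388195,   0.        , 320.8486917 ],
       [  0.        , 445.66388195, 235.61551214],
       [  0.        ,   0.        ,   1.        ]]), 'rvec': array([ 0.55857047, -2.68599665,  1.17026217]), 'tvec': array([492.53537285, 204.47493273, 620.13820426])}
{'clock': 0.1, 'qpos': array([-1.28237156e+00,  3.53566169e-01,  1.63401858e+00,  8.05514221e-06,
        1.15520097e+00, -2.41614368e-03]), 'qvel': array([ 0.00063379, -0.0022078 , -0.00074623,  0.00147894,  0.00207694,
       -0.00109909]), 'joint_efforts': array([-4.18873633e-04, -6.06356907e+01, -3.42818105e+01, -9.74623117e-05,
        3.84361818e-03,  2.67795497e-05]), 'eef_pos': array([ 179.10199229, -598.36829919,  230.66231903]), 'tcp_rot': array([-3.14039960e+00, -1.02481872e-05,  2.90837649e-01]), 'contact_force': array([-0.78458894, -0.18388982, -0.15299235]), 'wrist_torque': array([ 0.02018674,  0.02621049, -0.05231891]), 'grasp_force': 0.0, 'opening': 1.002030319549943}
{'K': array([[387.93601293,   0.        , 323.30814482],
       [  0.        , 387.93601293, 242.54571203],
       [  0.        ,   0.        ,   1.        ]]), 'mount': array([[ 6.48110285e-04, -9.59818857e-01, -2.80619567e-01,
         7.02966515e+01],
       [ 9.99999728e-01,  7.20596144e-04, -1.55126953e-04,
        -1.10633152e+00],
       [ 3.51107152e-04, -2.80619390e-01,  9.59819063e-01,
        -1.42403515e+02],
       [ 0.00000000e+00,  0.00000000e+00,  0.00000000e+00,
         1.00000000e+00]])}
```

View pics/top0.png

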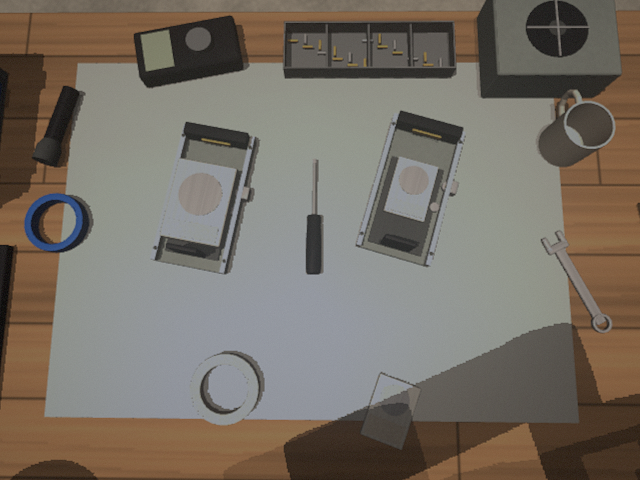

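View pics/side0.png

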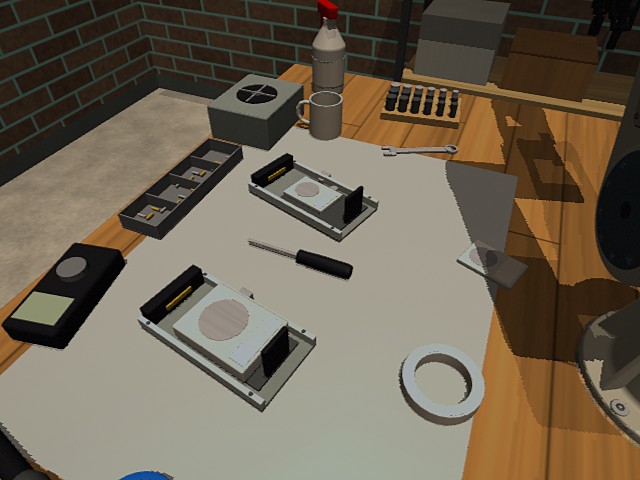

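The top view shows the small-drive dock on the right, with its tab near (400,242) and its drive near (413,190). The large-drive dock is on the left, with its tab near (188,248). The side view has the small tab near (353,205). Next I'll enlarge both views around the small dock.

```bash
python3 - <<'E'
import cv2,numpy as np
a=cv2.imread("pics/top0.png")[100:275,340:480]; b=cv2.imread("pics/side0.png")[140:250,235:390]
a=cv2.resize(a,None,fx=3.4,fy=3.4,interpolation=cv2.INTER_CUBIC); b=cv2.resize(b,None,fx=2,fy=2,interpolation=cv2.INTER_CUBIC)
c=np.zeros((595,800,3),np.uint8); c[:a.shape[0],:a.shape[1]]=a; c[:b.shape[0],480:480+b.shape[1]]=b[:, :320]
cv2.imwrite("pics/crop.png",np.clip(c*1.5,0,255).astype(np.uint8))
E
```

```text
(no output)
```

View pics/crop.png

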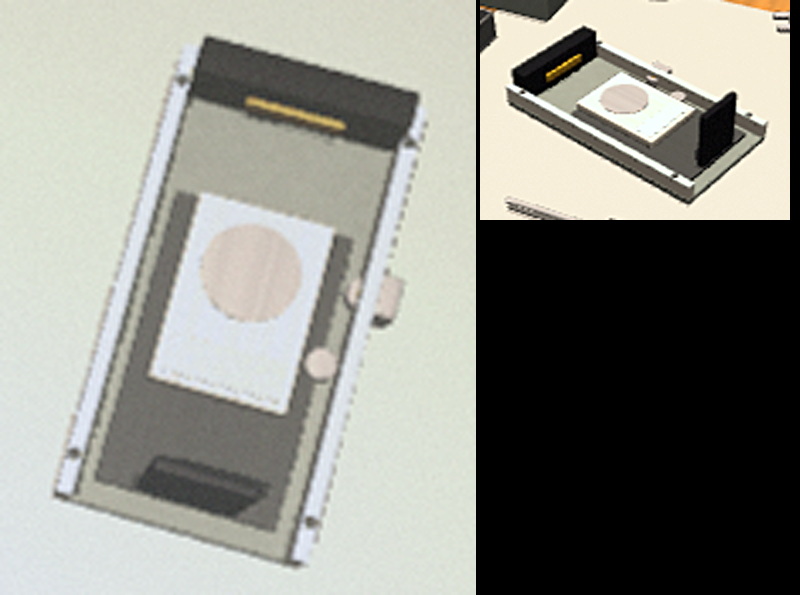

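```bash
cat > h.py <<'E'
import numpy as np,cv2
def ray(c,uv,z):
    R=cv2.Rodrigues(np.array(c["rvec"]))[0]; o=-R.T@c["tvec"]
    d=R.T@np.linalg.inv(c["K"])@[uv[0],uv[1],1]; return o+d*(z-o[2])/d[2]
def proj(c,P):
    return cv2.projectPoints(np.array(P,float).reshape(-1,3),np.array(c["rvec"]),np.array(c["tvec"]),c["K"],None)[0][:,0]
E
python3 - <<'E'
from rig import r
from h import *
t=r.camera_info("top"); s=r.camera_info("side")
f=lambda u,v,z: ray(t,(340+u/3.4,100+v/3.4),z)
R=cv2.Rodrigues(t["rvec"])[0]; print("cam",-R.T@t["tvec"])
D=[f(*p,24) for p in [(200,195),(336,228),(286,412),(150,377)]]; D=np.array(D); print(D.round(1))
near=(D[2]+D[3])/2; far=(D[0]+D[1])/2
d=far-near; print("len",np.linalg.norm(d),"w",np.linalg.norm(D[2]-D[3]),np.degrees(np.arctan2(d[1],d[0])))
e=D[3]-D[2]; print("yaw from width",np.degrees(np.arctan2(-e[0],e[1])))
C=[f(205,38,42),f(420,93,42)];e=C[0]-C[1];print("conn",np.array(C).round(1),np.degrees(np.arctan2(-e[0],e[1])))
B=[f(55,495,24),f(300,565,24)];e=B[0]-B[1];print("rail ends",np.array(B).round(1),np.degrees(np.arctan2(-e[0],e[1])))
L=[f(188,45,24),f(65,490,24)];e=L[0]-L[1];print("Lrail yaw",np.degrees(np.arctan2(e[1],e[0])))
L=[f(420,115,24),f(305,555,24)];e=L[0]-L[1];print("Rrail yaw",np.degrees(np.arctan2(e[1],e[0])))
a=np.arctan2(d[1],d[0]); u=np.array([np.cos(a),np.sin(a),0]); w=np.array([-u[1],u[0],0]); 
tab=near-55*u; tab[2]=45; print("tab",tab)
for n,c,o,k in(("top",t,(340,100),3.4),("side",s,(235,140),2)):
  q=(proj(c,[tab+b*w+h*np.array([0,0,1]) for b,h in((25,29),(-25,29),(-25,-31),(25,-31))])-o)*k; print(n,q.round(0))
E
```

```text
cam [409.51081295 -21.06060893 791.7740268 ]
[[ 681.  -150.9   24. ]
 [ 664.  -217.9   24. ]
 [ 570.6 -190.5   24. ]
 [ 587.8 -124.5   24. ]]
len 97.1122299679737 w 68.15094015888624 -16.090226648476
yaw from width -14.622651901371574
conn [[ 755.8 -152.    42. ]
 [ 727.2 -256.8   42. ]] -15.262715559367283
rail ends [[ 529.   -77.6   24. ]
 [ 495.6 -195.    24. ]] -15.882014498049546
Lrail yaw -15.611315088016184
Rrail yaw -16.131576318639972
tab [ 526.36284994 -142.25413864   45.        ]
top [[152. 469.]
 [259. 500.]
 [235. 518.]
 [136. 490.]]
side [[228. 115.]
 [260.  89.]
 [255. 139.]
 [225. 165.]]
```

```bash
python3 -m inch '[[[0.708,-0.602,0,0,0,0],[0.708,-0.602,0,0,0,0],[0.708,-0.602,0,0,0,0],[0.708,-0.602,0,0,0,0],[0.708,-0.602,0,0,0,0],[0.708,-0.602,0,0,0,0]]]' -1 && python3 -m inch '[[[0.708,-0.602,0,0,0,0],[0.708,-0.602,0,0,0,0],[0.708,-0.602,0,0,0,0],[0.708,-0.602,0,0,0,0],[0.708,-0.602,0,0,0,0],[0.708,-0.602,0,0,0,0]]]' && python3 -m inch '[[[0.708,-0.602,0.4,0,0,0.18],[0.708,-0.602,0.4,0,0,0.18],[0.708,-0.602,0.4,0,0,0.18],[0.708,-0.602,0.4,0,0,0.18],[0.708,-0.602,0.4,0,0,0.18],[0.708,-0.602,0.4,0,0,0.18],[0.708,-0.602,0.4,0,0,0.18],[0.708,-0.602,0.4,0,0,0.18]]]'
```

```text
clock: 0.6
eef_pos: [281.8, -439.2, 231.0]
tcp_rot: [-3.14, -0.001, 0.294]
contact_force: [-0.0, -0.4, 0.8]
opening: 0.146
grasp_force: 0.0
clock: 1.1
eef_pos: [382.9, -284.4, 231.2]
tcp_rot: [-3.141, -0.001, 0.294]
contact_force: [-1.0, 0.1, 0.2]
opening: -0.0
grasp_force: 0.0
clock: 1.77
eef_pos: [482.5, -131.3, 150.8]
tcp_rot: [3.141, 0.001, -0.272]
contact_force: [-0.6, -0.1, -0.4]
opening: 0.005
grasp_force: 0.0
```

```bash
python3 -m inch '[[[0,0,0.56,0,0,0],[0,0,0.56,0,0,0],[0,0,0.56,0,0,0],[0,0,0.56,0,0,0],[0,0,0.56,0,0,0]]]' && python3 - <<'E'
from rig import r
import cv2,numpy as np
w=r.grab_frame("wrist");s=r.grab_frame("side")
c=np.zeros((600,800,3),np.uint8); c[:300,:400]=cv2.resize(w,(400,300)); b=cv2.resize(s[120:270,220:420],(800,600))
c[:300,400:]=cv2.resize(s[120:270,220:420],(400,300)); c[300:,:400]=cv2.resize(r.grab_frame("top")[100:280,330:570],(400,300))
cv2.imwrite("pics/near.png",c[:,:,::-1])
E
```

```text
clock: 2.18
eef_pos: [481.4, -132.1, 39.0]
tcp_rot: [3.141, 0.003, -0.276]
contact_force: [-0.5, 0.1, 0.2]
opening: -0.0
grasp_force: 0.0
```

View pics/near.png

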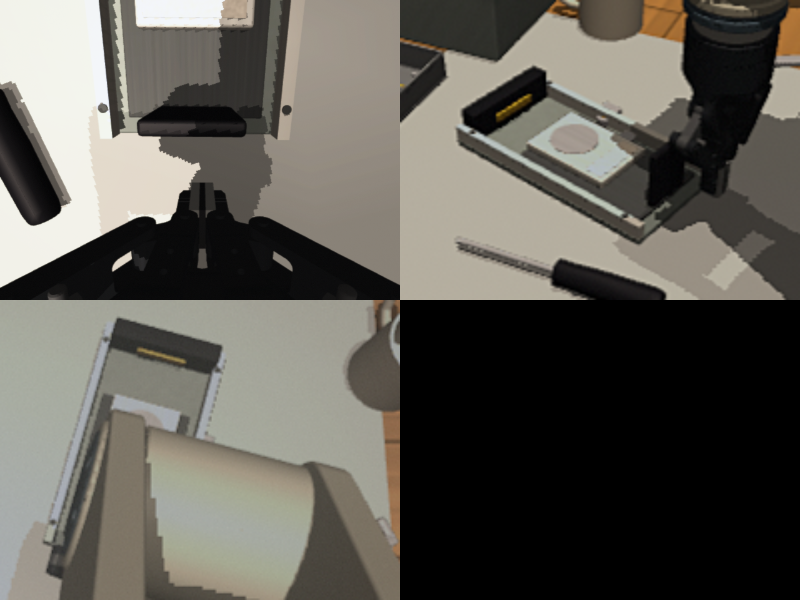

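The wrist view shows the dock square to the tool. The tab centre is at (191,122) and the fingers are at u≈202, so I need to shift about 4 mm to the left and then push.

```bash
python3 -m inch '[[[0.05,-0.02,0,0,0,0],[0.1,-0.02,0,0,0,0],[0.13,-0.02,0,0,0,0],[0.16,-0.02,0,0,0,0],[0.19,-0.02,0,0,0,0],[0.22,-0.02,0,0,0,0],[0.25,-0.02,0,0,0,0],[0.25,-0.02,0,0,0,0]]]' && python3 -m inch '[[[0.02,0,0,0,0,0],[0.04,0,0,0,0,0],[0.06,0,0,0,0,0],[0.08,0,0,0,0,0],[0.1,0,0,0,0,0],[0.1,0,0,0,0,0]]]'
```

```text
clock: 3.0
eef_pos: [533.3, -141.0, 39.3]
tcp_rot: [-3.142, -0.001, -0.275]
contact_force: [0.8, 0.1, -0.2]
opening: 0.003
grasp_force: 0.0
clock: 3.5
eef_pos: [550.5, -146.0, 39.0]
tcp_rot: [3.141, 0.002, -0.275]
contact_force: [-4.2, 0.6, 1.3]
opening: 0.003
grasp_force: 1.7
```

```bash
python3 -m inch '[[[0.02,0,0,0,0,0],[0.04,0,0,0,0,0],[0.06,0,0,0,0,0],[0.06,0,0,0,0,0]]]' && python3 -m inch '[[[0.01,0,0,0,0,0],[0.02,0,0,0,0,0],[0.02,0,0,0,0,0],[0.02,0,0,0,0,0]]]'; python3 - <<'E'
from rig import r
import cv2
cv2.imwrite("pics/w2.png",r.grab_frame("wrist")[:,:,::-1])
E
```

```text
clock: 3.83
eef_pos: [562.7, -149.3, 39.1]
tcp_rot: [-3.142, 0.001, -0.275]
contact_force: [-2.8, 0.2, 0.9]
opening: -0.001
grasp_force: 1.8
clock: 4.17
eef_pos: [562.6, -149.3, 38.7]
tcp_rot: [3.142, 0.008, -0.275]
contact_force: [-15.9, 2.8, 10.6]
opening: -0.002
grasp_force: 8.3
```

View pics/w2.png

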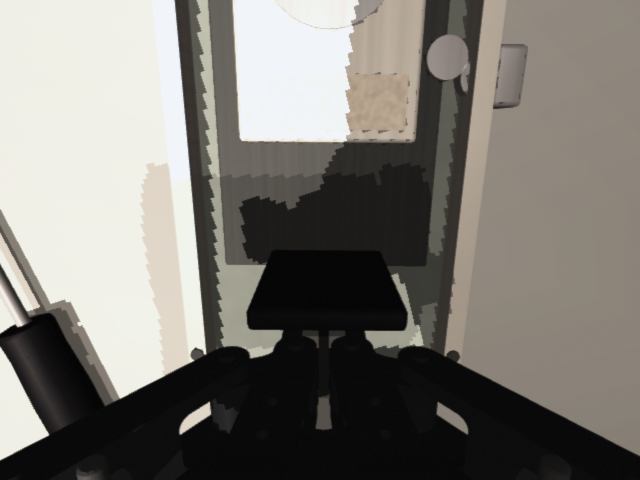

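The force rose to 16 N with no further motion, so the carriage is probably on its stop. I'll back off and check.

```bash
python3 -m inch '[[[-0.1,0,0,0,0,0],[-0.2,0,0,0,0,0],[-0.3,0,0,0,0,0],[-0.3,0,-0.2,0,0,0],[-0.3,0,-0.4,0,0,0],[-0.3,0,-0.6,0,0,0],[-0.3,0,-0.6,0,0,0],[-0.3,0,-0.6,0,0,0]]]' && python3 -m inch '[[[-0.2,0.2,-0.2,0,0,0],[-0.4,0.4,-0.2,0,0,0],[-0.6,0.6,-0.2,0,0,0],[-0.8,0.8,-0.2,0,0,0],[-0.8,0.8,-0.2,0,0,0],[-0.8,0.8,-0.2,0,0,0],[-0.8,0.8,-0.2,0,0,0],[-0.8,0.8,-0.2,0,0,0]]]'; python3 - <<'E'
from rig import r
import cv2,numpy as np
t=r.grab_frame("top");s=r.grab_frame("side")
c=np.zeros((600,800,3),np.uint8)
c[:595,:476]=cv2.resize(t[100:275,340:480],(476,595)); c[:220,480:800]=cv2.resize(s[140:250,235:395],(320,220)); c[230:530,480:800]=cv2.resize(t[100:280,140:332],(320,300))
cv2.imwrite("pics/end.png",np.clip(c[:,:,::-1]*1.5,0,255).astype(np.uint8))
E
```

```text
clock: 4.88
eef_pos: [511.4, -134.8, 162.3]
tcp_rot: [-3.141, -0.007, -0.275]
contact_force: [-0.9, -0.0, -0.8]
opening: -0.001
grasp_force: 0.0
clock: 5.55
eef_pos: [310.4, -245.2, 198.6]
tcp_rot: [-3.141, 0.0, -0.278]
contact_force: [0.5, -0.2, 0.8]
opening: -0.0
grasp_force: 0.0
```

View pics/end.png

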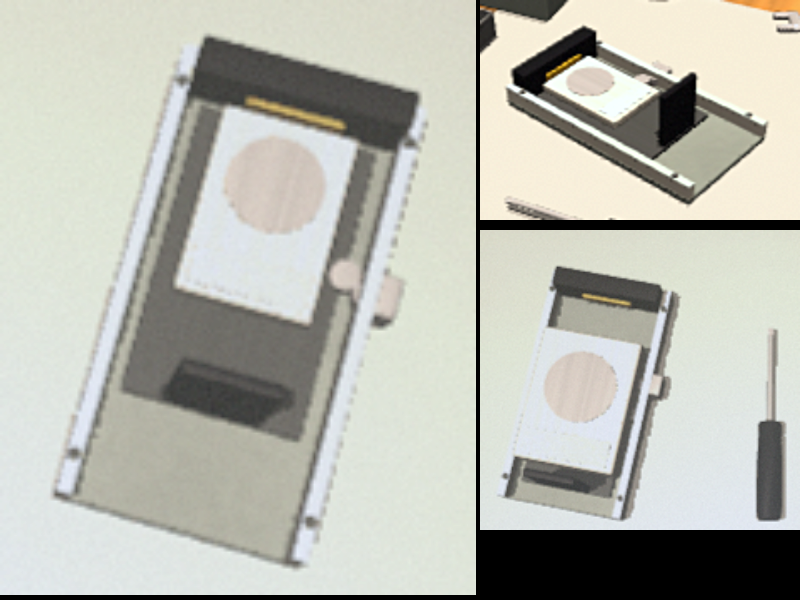

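```bash
python3 - <<'E'
from rig import r
from h import *
t=r.camera_info("top"); f=lambda u,v,z: ray(t,(340+u/3.4,100+v/3.4),z)
u=np.array([np.cos(-.275),np.sin(-.275),0])
m=lambda p,q,z:(f(*p,z)+f(*q,z))@u/2
n0=m((150,377),(286,412),24); n1=m((176,289),(311,324),24)
e0=m((97,482),(274,531),14); e1=m((123,391),(300,440),14)
b=m((62,497),(298,566),8); k=(f(205,38,42)+f(420,93,42))@u/2
print("drive moved",n1-n0,"tray moved",e1-e0,"tab-base edge now (60=home)",n1-55-b,"before",n0-55-b,"base edge to block far top edge",k-b,"drive far edge-to-block", k-m((222,108),(357,143),24))
E
```

```text
drive moved 46.45584699041649 tray moved 47.57220961092344 tab-base edge now (60=home) 59.26615179708779 before 12.810304806671297 base edge to block far top edge 236.7534946152275 drive far edge-to-block 25.227793393431284
```

```bash
python3 -c "
from rig import r
print(r.sign_off())"
```

```text
the job is handed in; nothing more can be done
None
```

I pushed the small-drive carriage until the arm met a hard stop at about 16 N. The final image puts its tab 59 mm from the base edge, against 60 mm at home. The large-drive carriage was never touched, the arm is clear, and the job is handed in; sign-off returned no verdict.

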